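# Turn one leaf of the recipe flip stand

## Task

Turn over the top leaf of the recipe flip stand, and only that leaf: with a fingertip under its tab, push it up and over the spine, then press it down until it lies flat on the empty left side, and move the hand clear. Push gently with the outside of the fingers, do not pinch the leaf between them or fling it over, and leave the second leaf and the things standing around where they are.

Things in the scene. Friction and masses are not known exactly. Their poses are not given: they have to be found in the camera images.
- recipe_stand: beech flip stand, fixed to the worktop, 160 mm along its spine (own x axis), 190 mm across (own y), wooden shoulders 48 mm high on both sides of the spine, a steel cheek 73 mm high at each end of it. Origin: centre of its underside. Both leaves start on its -y side (the robot's right), the +y side is empty. Yaw -0.05 to 0.2 rad
- spine (a point): middle of the spine, on the axis about which both leaves turn, 55 mm above the worktop, in the middle of the stand; axes as the stand's: x along the spine, y to the empty side, z up
- top_leaf (a joint): angle of the top leaf about the spine, rad: 0 flat on the right side (-y of the stand), 1.57 upright, 3.14 flat on the left side, where it stops hard. Starts at 0 to 0.12. Stiff hinge: it stays at any angle where it is left; turning it takes up to 0.3 N m (1 to 2 N at the tab). Turned over, its former underside is on top, 54 mm above the worktop
- top_leaf_tab (a point): middle of the top leaf's tab's outer edge, on the leaf's underside, 185 mm from the spine axis and 30 mm towards -x of the stand (near end) from the spine's middle. The tab is 56 mm wide and projects 35 mm from the leaf's outer edge. At joint 0 it is 56 mm above the worktop, nothing below it; axes turn with the leaf: then x along the spine, y to the spine, z up
- second_leaf (a joint): angle of the second leaf, a like leaf (outer edge 150 mm from the axis) directly under the top one: 0 flat on the right side. Its own tab, 44 mm wide, is 45 mm towards +x of the stand (far end) from the spine's middle. Beyond 150 mm from the axis only the top leaf's tab is there at the near end. Must stay where it is
- egg_timer: round kitchen timer, red head on a white base, 60 mm wide, 54 mm tall, standing behind the stand; bystander, origin at its underside
- salt_shaker: glass salt shaker, 44 mm wide, 90 mm tall, standing behind the stand; bystander, origin at its underside
- garlic: bulb of garlic, 53 mm wide and tall, behind the stand; bystander, origin at its underside
- shot_glass: small glass, 49 mm wide, 62 mm tall, standing on the worktop to the right of the stand near the front edge; bystander, origin at its underside
- top_leaf_face (a point): middle of the top leaf's pushed face (its underside at the start, white plastic), 80 mm from the spine axis; axes as point top_leaf_tab. Leaf 5 mm thick, 150 mm along the spine, outer edge 150 mm from the axis; this face is 1 mm above the axis at joint 0. Outer 55 mm and tab overhang the shoulder, 48 mm free below. The paper face (up at the start) ends 4 mm short all round: no need to touch it

How it is judged:
By the outcome, as a careful person would: the job done as asked, in the order asked, and still so for the second after the job is handed in, with the robot touching nothing.
It also fails if it takes over 51 s, if anything falls off the work surface, if the arm or the gripper's body presses on something with over 40 N, if the wrist force passes 120 N, or if a joint passes its speed limit or range.

## Robot

A 6-joint arm with a two-finger parallel gripper is mounted at the origin on a cart in front of the work surface, level with it; the furniture and walls round the work are solid. World frame = base frame: x ahead of the robot, y to its left, z up, the work surface at z = 0. Lengths are in m, angles in degrees, forces in N, time in s.
With the tool pointing down it reaches from about 0.4 to 0.825 m from the base axis. Payload 7 kg.
Tool frame: the origin (TCP) lies between the finger pads; the fingertips stand ctrl.nose_length ahead of it and the grasp point (between the pads) lies 2 mm behind it (ctrl.nose_length is the distance from the TCP to the fingertips, in m); z points along the fingers, y is the line along which they close (so a half turn about z gives the same grasp; the last joint's range is limited). The gripper opens to 88 mm and grips with 3 to 60 N. Pads are 19 mm wide; open, the fingers measure 130 mm over their backs; the gripper's body (78 mm by 193 mm) begins 47 mm behind the grasp point.
Start: joints at [85.434, 20.546, 0.682, 0, -70.136, -16.507], TCP at [0.243, 0.63, 0.244] pointing down, gripper open.
Joint ranges: [-176.03, 176.03], [-82.01, 121.73], [-58.28, 71.71], [-173.87, 95.51], [-174.79, -0.11], [-173.66, 173.66]. Speed limits (degrees/s): [136.94, 136.94, 172.46, 180, 180, 180].

## Interface

Orientations are given as [roll, pitch, yaw] about the fixed x, y, z axes, in that order (R = Rz(yaw) Ry(pitch) Rx(roll)).
In Python, from plant import ctrl gives the robot as it stands.
- The arm moves only by the tool apply_moves, never from a script. Its argument "commands" is a list of rows, each a list of 3 entries, a list of its own where there are three numbers: the shift along the world's x, y, z in cm, then the turn about the world's z in rad, then the closure, from 0 (fully open) to 1 (shut). In form: [[[x, y, z], turn, jaw], ...]. A call has 1 to 20 rows; each row is the pose to reach, as a shift and turn from the pose commanded when the call began; what a row does not reach only later rows make up. A row lasts 1/12 s, in which the tool goes at most 41.7 mm and 7.16 degrees, less where a joint would pass 70% of its speed; a pose out of reach is approached as far as the arm can. A call with a gripper value outside its range is refused whole. The fingers move at their own pace and stop on an object; the grip force is fixed at half the most. Time passes only in rows, so rows that repeat a pose let the fingers close. It gives the time, the measured TCP pose, the force, the opening and the grip force at its end, in the units of the state.
- ctrl.get_obs(): the state, without advancing time (a new reading comes with each control period).
- ctrl.snapshot(name): name is "side" or "top"; returns a dict with "img" (420x560x3 uint8, red, green, blue), "fx", "fy", "cx", "cy" (pixels), "T" (4x4, takes a point from camera to world coordinates). Camera axes: x right, y up, looking along -z (the intrinsics and any distortion apply to the point x, -y, -z); pixel columns grow to the right and rows downward; lengths in m; the calibration is good to about 2 mm. A picture is of the moment at which its call begins. There is no depth.
- ctrl.close_job(): hands the job in; it is judged then, once.
Trained networks look in a picture, given as the dict that the camera call returned (one of the last four; its "shot" number tells which), for a name from the list of things; names that differ only in an ending like _2 or _b are one class to them, and where a whole thing is asked for, a point or a joint stands for the part that bears it (a point fixed in the world has none). Each returns a list of dicts, best first, with "score" (0 to 1); they miss things now and then, are a little off and sometimes report something else, mostly with a low value. They report only what shows in the picture. A call takes as long as a camera call.
- ctrl.search_frame(picture, target): "at" ([column, row] in pixels, amid what is visible of it).
- ctrl.spot_point(picture, target): "at" ([column, row] in pixels: a listed point, or the origin of a listed thing).
The state is a dict: "clock": time; "joint_pos": joint angles; "qvel": joint speeds; "tau": joint torques, N m; "tool_pos": TCP position; "orientation": TCP orientation; "force": force on the tool from outside, world axes, zero at the start; "moment": the same for the moment, N m; "opening": finger opening in m; "gripper_force": force on a finger pad.
Only numpy, scipy, OpenCV 4.12 (cv2) and the standard library are available. Lean on these libraries where they do the work, as an engineer would, in place of code of your own. Each camera call takes 0.05 s, during which the arm holds its last target. There are 200 camera calls.

## Working session

There is one attempt and no reset: what is moved stays moved. The work goes in short steps, Python scripts to look and compute and a tool call to move; the robot and the scene stay as the last step left them, time stands still between calls to the robot, and variables do not carry over. Pictures are saved under pics/ and viewed, at most 10 in all, crops included, and the job is handed in when it is done.

Besides the shell and the picture viewer there is one more tool, called by a JSON object that holds its "fn" and its "kwargs", one argument or row to a line. apply_moves: Moves the arm, as the interface text tells. Its arguments: {"type":"object","properties":{"commands":{"type":"array"}},"required":["commands"]}

```bash
mkdir -p pics; cat > h.py <<'E'
import numpy as np, cv2
from plant import ctrl
def ray(s,px):
    T=np.array(s["T"]);d=np.array([(px[0]-s["cx"])/s["fx"],-(px[1]-s["cy"])/s["fy"],-1.])
    return T[:3,3],T[:3,:3]@d
def atz(s,px,z):
    o,d=ray(s,px);return o+d*(z-o[2])/d[2]
def proj(s,p):
    T=np.array(s["T"]);c=T[:3,:3].T@(np.array(p)-T[:3,3]);return [s["cx"]+s["fx"]*c[0]/-c[2],s["cy"]+s["fy"]*-c[1]/-c[2]]
def tri(a,pa,b,pb):
    o1,d1=ray(a,pa);o2,d2=ray(b,pb);A=np.stack([d1,-d2],1);t=np.linalg.lstsq(A,o2-o1,rcond=None)[0]
    p,q=o1+t[0]*d1,o2+t[1]*d2;return (p+q)/2,np.linalg.norm(p-q)
E
python3 - <<'E'
from h import *
np.set_printoptions(precision=3,suppress=True)
o=ctrl.get_obs();print({k:o[k] for k in("clock","tool_pos","orientation","force","opening")},ctrl.nose_length)
S={n:ctrl.snapshot(n) for n in("side","top")}
print({k:v for k,v in S["top"].items() if k not in("img","T")})
for n in S:cv2.imwrite(f"pics/{n}0.png",S[n]["img"][:,:,::-1])
for t,z in(("recipe_stand",0),("spine",.055),("top_leaf_tab",.056),("top_leaf_face",.056),("egg_timer",0),("salt_shaker",0),("garlic",0),("shot_glass",0)):
    P={}
    for n in S:
        r=ctrl.spot_point(S[n],t)
        if r:
            P[n]=r[0]["at"];print(t,n,np.array(r[0]["at"]),round(r[0]["score"],2),atz(S[n],r[0]["at"],z))
    if len(P)==2:print("   tri",*tri(S["side"],P["side"],S["top"],P["top"]))
E
```

```text
{'clock': 0.0, 'tool_pos': array([0.243, 0.629, 0.243]), 'orientation': array([179.904,  -0.007, -21.081]), 'force': array([ 0.501, -0.343,  0.545]), 'opening': 0.08781940836623826} 0.017
{'fx': 475.29531563862884, 'fy': 475.29531563862884, 'cx': 286.62418476841884, 'cy': 210.30876362763487, 'shot': 2}
recipe_stand side [312.5 264. ] 0.79 [ 0.454 -0.005  0.   ]
recipe_stand top [262.1 267.4] 0.92 [0.449 0.01  0.   ]
   tri [0.451 0.01  0.012] 0.005344777609026909
spine side [314.1 247.2] 0.96 [0.452 0.009 0.055]
spine top [261.  259.8] 0.6 [0.464 0.004 0.055]
   tri [0.459 0.004 0.052] 0.012063998722275482
top_leaf_tab side [333.7 196.7] 0.96 [ 0.425 -0.203  0.056]
top_leaf_tab top [322.3 248.7] 0.91 [ 0.423 -0.163  0.056]
   tri [ 0.423 -0.16   0.08 ] 0.003407290866880993
top_leaf_face side [314.4 225.3] 0.96 [ 0.459 -0.068  0.056]
top_leaf_face top [289.8 251.2] 0.56 [ 0.453 -0.078  0.056]
   tri [ 0.457 -0.079  0.049] 0.005911136826596154
egg_timer side [188.  254.6] 0.87 [0.725 0.011 0.   ]
egg_timer top [228.6 184.9] 0.5 [0.713 0.003 0.   ]
   tri [ 0.721  0.005 -0.006] 0.013684063285862531
salt_shaker side [166.6 279.7] 0.63 [0.737 0.095 0.   ]
salt_shaker top [199.4 190.8] 0.69 [0.731 0.088 0.   ]
   tri [ 0.737  0.09  -0.005] 0.007393673870133604
garlic top [256.5 170.5] 0.5 [ 0.719 -0.09   0.   ]
shot_glass side [351.  187.4] 0.73 [ 0.381 -0.366  0.   ]
shot_glass top [398.3 232.3] 0.74 [ 0.38  -0.391  0.   ]
   tri [ 0.38  -0.395 -0.015] 0.001167768032480877
```

```bash
python3 -c "
import cv2,numpy as np
a=cv2.imread('pics/side0.png');b=cv2.imread('pics/top0.png');c=np.hstack([a,b]);cv2.imwrite('pics/both0.png',cv2.resize(c,(800,300),interpolation=cv2.INTER_AREA))"
```

```text
(no output)
```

View pics/side0.png

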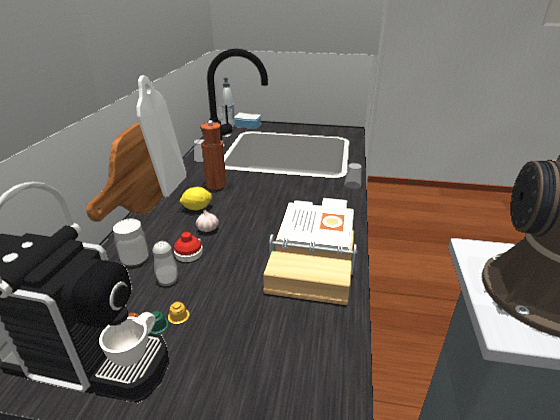

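View pics/top0.png

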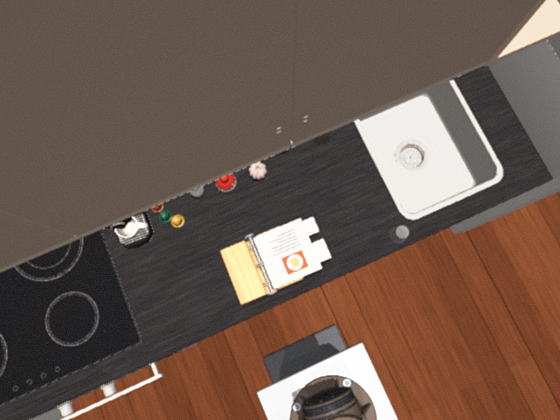

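The stand is at about (313,250) in the side view and (275,262) in the top view. The near tab is at about (320,248) in top, the shot glass at (400,233). I'll zoom for the yaw and the tab corners.

```bash
python3 - <<'E'
from h import *
a=cv2.imread('pics/side0.png')[190:310,255:365];b=cv2.imread('pics/top0.png')[205:315,215:335]
A=cv2.resize(a,None,fx=3.6,fy=3.6,interpolation=3);B=cv2.resize(b,None,fx=3.3,fy=3.3,interpolation=3)
H=max(A.shape[0],B.shape[0]);c=np.zeros((H,A.shape[1]+B.shape[1],3),np.uint8);c[:A.shape[0],:A.shape[1]]=A;c[:B.shape[0],A.shape[1]:]=B
cv2.imwrite('pics/zoom.png',c);print(c.shape)
# fit stand pose from network points (known geometry) incl. leaf angle
from scipy.optimize import least_squares
S={n:ctrl.snapshot(n) for n in("side","top")};obs=[]
for n in S:
  for t in("recipe_stand","spine","top_leaf_tab","top_leaf_face"):
    r=ctrl.spot_point(S[n],t)
    if r:obs.append((n,t,r[0]["at"]))
def pts(v):
  x,y,ps,th=v;R=np.array([[np.cos(ps),-np.sin(ps),0],[np.sin(ps),np.cos(ps),0],[0,0,1]])
  f=lambda xs,r:np.array([x,y,.055])+R@np.array([xs,-r*np.cos(th)+.001*np.sin(th)*0-(.0)*0,r*np.sin(th)+.001])
  return dict(recipe_stand=np.array([x,y,0]),spine=np.array([x,y,.055]),top_leaf_tab=f(-.03,.185),top_leaf_face=f(0,.08))
def res(v):
  P=pts(v);return np.ravel([np.array(proj(S[n],P[t]))-p for n,t,p in obs])
r=least_squares(res,[.455,.005,.05,.06],loss="soft_l1");print(r.x);
for o,e in zip(obs,r.fun.reshape(-1,2)) if False else zip(obs,res(r.x).reshape(-1,2)):print(o[:2],e.round(1))
# model corners projected into the top and side pictures
x,y,ps,th=r.x;c,s=np.cos(ps),np.sin(ps)
for nm,p in dict(cheekN=(-.08,0,.073),cheekF=(.08,0,.073),leftN=(-.08,.095,.048),leftF=(.08,.095,.048)).items():
  w=[x+c*p[0]-s*p[1],y+s*p[0]+c*p[1],p[2]];print(nm,np.round(proj(S["side"],w)),np.round(proj(S["top"],w)))
E
```

```text
(432, 792, 3)
[0.4564441  0.00901688 0.02320167 0.06802925]
('side', 'recipe_stand') [-2.2 -0.2]
('side', 'spine') [-0.4  0.5]
('side', 'top_leaf_face') [1.4 0.1]
('top', 'recipe_stand') [-26.7  16. ]
('top', 'spine') [ 1.2 -0.5]
('top', 'top_leaf_tab') [-0.  -4.5]
('top', 'top_leaf_face') [1.5 1.9]
cheekN [353. 243.] [273. 290.]
cheekF [273. 236.] [248. 236.]
leftN [352. 286.] [241. 305.]
leftF [264. 277.] [217. 252.]
```

View pics/zoom.png

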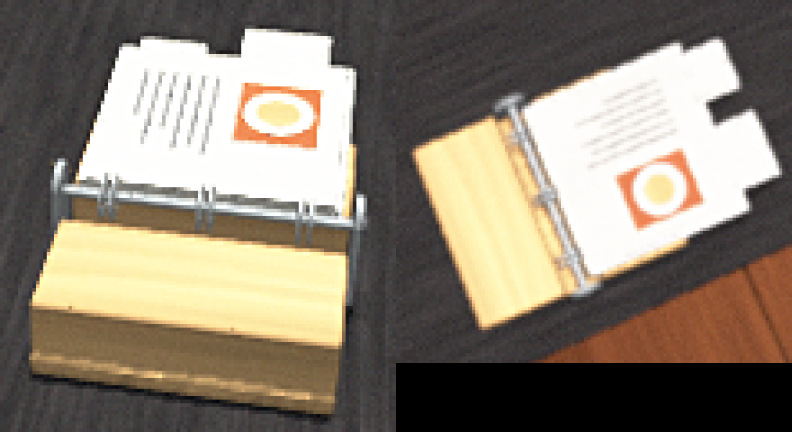

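The zoom shows the near (top-leaf) tab at top px ~(328,248), cheeks at (249,236) and (272,292). Fitting the pose to the corners.

```bash
python3 - <<'E'
from h import *
from scipy.optimize import least_squares
S={n:ctrl.snapshot(n) for n in("side","top")}
obs=[("top","cN",(272.3,292)),("top","cF",(249.5,236.2)),("top","lN",(241.1,304.4)),("top","lF",(220.5,250.5)),("top","tF",(324.4,237.7)),("top","tN",(331.4,258.3)),("top","eN",(322.3,267.1)),("top","eF",(301.4,218.6)),
("side","cF",(271.1,235.3)),("side","cN",(355,245.6)),("side","tF",(323.3,198.3)),("side","tN",(346.7,200.3)),("side","eF",(288.3,202.5)),("side","eN",(353.6,208.9))]
def pts(v):
  x,y,ps,th=v;c,s=np.cos(ps),np.sin(ps);R=np.array([[c,-s,0],[s,c,0],[0,0,1]])
  f=lambda xs,r,h=.006:np.array([x,y,.055])+R@np.array([xs,-r*np.cos(th)+h*np.sin(th),r*np.sin(th)+h*np.cos(th)])
  g=lambda *p:np.array([x,y,0])+R@np.array(p)
  return dict(cN=g(-.08,0,.073),cF=g(.08,0,.073),lN=g(-.08,.095,.045),lF=g(.08,.095,.045),tF=f(-.002,.185),tN=f(-.058,.185),eN=f(-.075,.15),eF=f(.075,.15),tabmid=f(-.03,.185,.001),tabroot=f(-.03,.15,.001))
def res(v):
  P=pts(v);return np.ravel([np.array(proj(S[n],P[t]))-p for n,t,p in obs])
r=least_squares(res,[.455,.005,.05,.06],loss="soft_l1");print(r.x.round(4))
for o,e in zip(obs,res(r.x).reshape(-1,2)):print(o[:2],e.round(1))
P=pts(r.x);print(P["tabmid"].round(4),P["tabroot"].round(4))
E
```

```text
[ 0.4544  0.0074 -0.0216  0.0135]
('top', 'cN') [-0.  -1.3]
('top', 'cF') [ 0.3 -0.1]
('top', 'lN') [-0.8  0.4]
('top', 'lF') [-1.7  0.3]
('top', 'tF') [-1.   0.1]
('top', 'tN') [ 0.3 -1.8]
('top', 'eN') [0.2 0.2]
('top', 'eF') [-0.7 -1.2]
('side', 'cF') [ 3.1 -0.6]
('side', 'cN') [-0.7 -1.6]
('side', 'tF') [ 0.3 -0. ]
('side', 'tN') [0.4 0.3]
('side', 'eF') [ 1.1 -0. ]
('side', 'eN') [0.3 0.1]
[ 0.4204 -0.1768  0.0585] [ 0.4211 -0.1419  0.058 ]
```

{"fn": "apply_moves", "kwargs": {
  "commands": [
    [[26, -33, 0], 0.35, 1],
    [[26, -33, 0], 0.35, 1],
    [[26, -33, 0], 0.35, 1],
    [[26, -33, 0], 0.35, 1],
    [[26, -33, 0], 0.35, 1],
    [[26, -33, 0], 0.35, 1],
    [[26, -33, 0], 0.35, 1],
    [[26, -33, 0], 0.35, 1],
    [[26, -33, 0], 0.35, 1],
    [[26, -33, 0], 0.35, 1],
    [[26, -33, 0], 0.35, 1],
    [[24, -68, 0], 0.35, 1],
    [[24, -68, 0], 0.35, 1],
    [[24, -68, 0], 0.35, 1],
    [[24, -68, 0], 0.35, 1],
    [[24, -68, 0], 0.35, 1],
    [[24, -68, 0], 0.35, 1],
    [[24, -68, 0], 0.35, 1],
    [[24, -68, 0], 0.35, 1],
    [[24, -68, 0], 0.35, 1]
  ]
}}

```text
clock: 3.17
tool_pos: [0.4817, -0.0536, 0.2439]
orientation: [180.0, -0.0, -1.1]
force: [1.5, -0.2, -1.4]
opening: 0.0001
gripper_force: 0.0
```

{"fn": "apply_moves", "kwargs": {
  "commands": [
    [[-4.7, -19, 0], 0, 1],
    [[-4.7, -19, 0], 0, 1],
    [[-4.7, -19, 0], 0, 1],
    [[-4.7, -19, 0], 0, 1],
    [[-4.7, -19, 0], 0, 1],
    [[-4.7, -19, -19], 0, 1],
    [[-4.7, -19, -19], 0, 1],
    [[-4.7, -19, -19], 0, 1],
    [[-4.7, -19, -19], 0, 1],
    [[-4.7, -19, -19], 0, 1],
    [[-4.7, -19, -19], 0, 1],
    [[-4.7, -19, -19], 0, 1]
  ]
}}

```text
clock: 4.17
tool_pos: [0.4353, -0.2402, 0.0531]
orientation: [180.0, 0.2, -1.0]
force: [0.9, -0.5, 0.4]
opening: 0.0006
gripper_force: 0.0
```

```bash
python3 - <<'E'
from h import *
o=ctrl.get_obs();print(o["tool_pos"],o["orientation"],o["force"],o["joint_pos"])
S={n:ctrl.snapshot(n) for n in("side","top")}
a=S["side"]["img"][150:290,255:395];b=S["top"]["img"][205:345,250:390]
c=np.hstack([cv2.resize(i,(400,400),interpolation=3) for i in(a,b)]);cv2.imwrite('pics/z1.png',c[:,:,::-1])
E
```

```text
[ 0.43525247 -0.24022896  0.05312998] [ 1.79996462e+02  1.62241309e-01 -9.97277454e-01] [ 0.91994969 -0.4513995   0.4376628 ] [-6.18778118e+00  1.63883956e+01 -3.49197736e+01  2.90144056e-02
 -3.88530904e+01  9.51678880e+01]
```

View pics/z1.png

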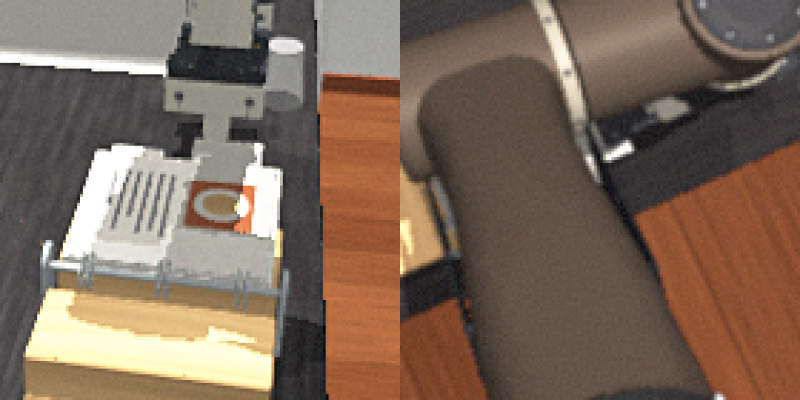

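The side view shows the closed fingers just behind the near tab (~(225,150) in the crop), clear of the glass. Approaching the tab edge slowly.

{"fn": "apply_moves", "kwargs": {
  "commands": [
    [[0, 2, 0], 0, 1],
    [[0, 3, 0], 0, 1],
    [[0, 3.5, 0], 0, 1],
    [[0, 3.8, 0], 0, 1],
    [[0, 4.0, 0], 0, 1],
    [[0, 4.2, 0], 0, 1],
    [[0, 4.2, 0], 0, 1]
  ]
}}

```text
clock: 4.85
tool_pos: [0.4359, -0.1981, 0.0538]
orientation: [180.0, -0.0, -1.0]
force: [-0.3, -0.1, 0.4]
opening: 0.0004
gripper_force: 0.0
```

{"fn": "apply_moves", "kwargs": {
  "commands": [
    [[0, 0.2, 0], 0, 1],
    [[0, 0.4, 0], 0, 1],
    [[0, 0.6, 0], 0, 1],
    [[0, 0.6, 0], 0, 1]
  ]
}}

```text
clock: 5.18
tool_pos: [0.4356, -0.1928, 0.0536]
orientation: [179.9, 0.0, -1.0]
force: [-0.9, -7.1, -0.3]
opening: 0.0006
gripper_force: 3.1
```

{"fn": "apply_moves", "kwargs": {
  "commands": [
    [[0, 0.0, 0.2], 0, 1],
    [[0, 0.0, 0.4], 0, 1],
    [[0, 0.0, 0.7], 0, 1],
    [[0, 0.05, 1.0], 0, 1],
    [[0, 0.05, 1.0], 0, 1]
  ]
}}

```text
clock: 5.6
tool_pos: [0.4357, -0.1918, 0.0641]
orientation: [180.0, -0.0, -1.0]
force: [-0.9, -5.6, 0.9]
opening: 0.0003
gripper_force: 2.3
```

```bash
cat > look.py <<'E'
import sys
from h import *
s=ctrl.snapshot("side")
cv2.imwrite(f'pics/{sys.argv[1]}.png',cv2.resize(s["img"][130:310,235:395],(480,540),interpolation=3)[:,:,::-1])
for t in("top_leaf_tab","top_leaf_face"):
    r=ctrl.spot_point(s,t);print(t,r[:1])
    if not r: continue
    # angle from ray: best match over theta
    x,y,ps=.4544,.0074,-.0216;xs,rr=(-.03,.185) if t.endswith("tab") else (0,.08)
    best=min((np.hypot(*(np.array(proj(s,[x+np.cos(ps)*xs-np.sin(ps)*Y,y+np.sin(ps)*xs+np.cos(ps)*Y,.055+rr*np.sin(h)+.001*np.cos(h)]))-r[0]["at"])),h) for h in np.arange(0,3.2,.02) for Y in[-rr*np.cos(h)+.001*np.sin(h)])
    print("  err px, angle",best)
E
python3 look.py l1
```

```text
top_leaf_tab [{'at': [332.3, 196.7], 'score': 0.66}]
  err px, angle (np.float64(2.0926456135642812), np.float64(2.04))
top_leaf_face [{'at': [315.9, 221.6], 'score': 0.61}]
  err px, angle (np.float64(1.9229926433736881), np.float64(0.1))
```

View pics/l1.png

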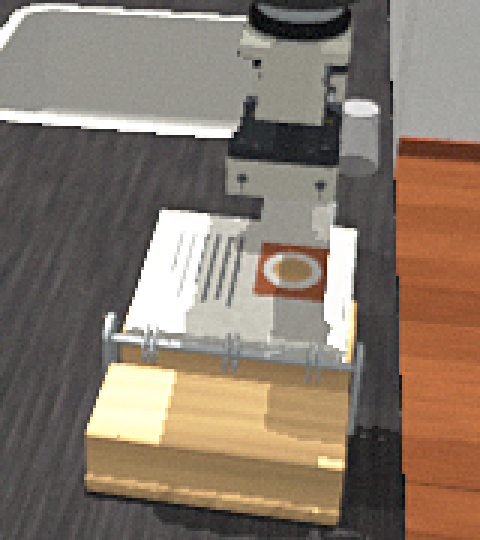

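{"fn": "apply_moves", "kwargs": {
  "commands": [
    [[0, 0.05, 0.4], 0, 1],
    [[0, 0.1, 0.8], 0, 1],
    [[0, 0.15, 1.2], 0, 1],
    [[0, 0.2, 1.6], 0, 1],
    [[0, 0.25, 2.0], 0, 1],
    [[0, 0.3, 2.4], 0, 1],
    [[0, 0.3, 2.4], 0, 1]
  ]
}}

```text
clock: 6.33
tool_pos: [0.4363, -0.1884, 0.0884]
orientation: [-180.0, -0.1, -1.0]
force: [0.6, -0.8, 0.1]
opening: 0.0005
gripper_force: 0.0
```

```bash
python3 look.py l2
```

```text
top_leaf_tab [{'at': [332.2, 189.8], 'score': 0.85}]
  err px, angle (np.float64(0.9465469173302126), np.float64(1.96))
top_leaf_face [{'at': [315.2, 221.1], 'score': 0.77}]
  err px, angle (np.float64(1.6553605144806833), np.float64(1.86))
```

View pics/l2.png

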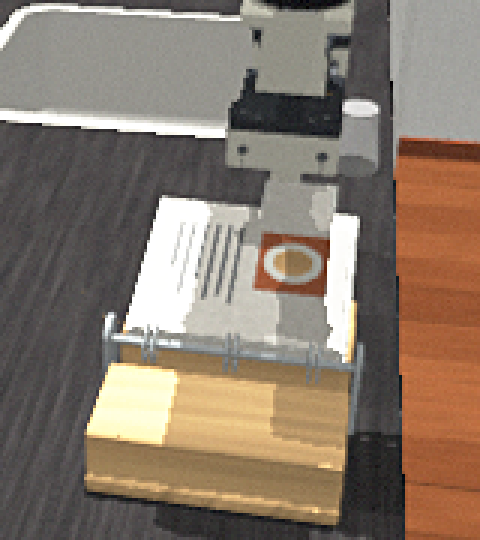

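{"fn": "apply_moves", "kwargs": {
  "commands": [
    [[0, 0.2, 0], 0, 1],
    [[0, 0.4, 0.1], 0, 1],
    [[0, 0.6, 0.4], 0, 1],
    [[0, 0.7, 0.7], 0, 1],
    [[0, 0.8, 1.0], 0, 1],
    [[0, 0.8, 1.0], 0, 1]
  ]
}}

```text
clock: 6.98
tool_pos: [0.4359, -0.1846, 0.0994]
orientation: [179.7, 0.0, -0.9]
force: [-2.5, -30.7, 7.6]
opening: 0.0
gripper_force: 16.1
```

{"fn": "apply_moves", "kwargs": {
  "commands": [
    [[0, -0.1, 0.3], 0, 1],
    [[0, -0.1, 0.6], 0, 1],
    [[0, -0.1, 0.9], 0, 1],
    [[0, -0.1, 1.2], 0, 1],
    [[0, -0.1, 1.2], 0, 1]
  ]
}}

```text
clock: 7.4
tool_pos: [0.4358, -0.1822, 0.11]
orientation: [180.0, -0.0, -1.0]
force: [-1.0, -5.9, 1.9]
opening: 0.0002
gripper_force: 3.4
```

```bash
python3 look.py l3
```

```text
top_leaf_tab [{'at': [336.3, 183.6], 'score': 0.62}]
  err px, angle (np.float64(0.32365355025478126), np.float64(0.3))
top_leaf_face [{'at': [315.7, 215.5], 'score': 0.68}]
  err px, angle (np.float64(1.1073521624080074), np.float64(1.6600000000000001))
```

View pics/l3.png

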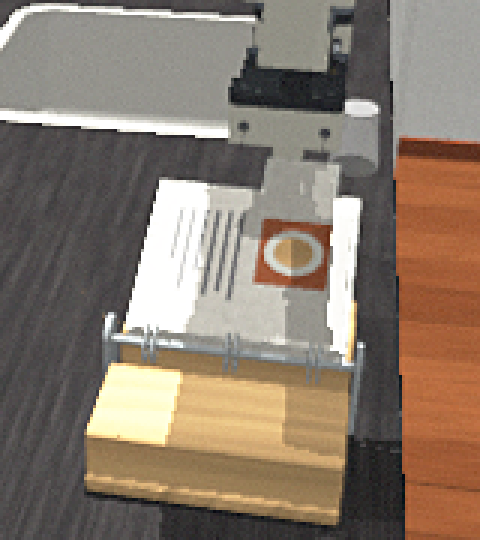

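{"fn": "apply_moves", "kwargs": {
  "commands": [
    [[0, 0.15, 0.5], 0, 1],
    [[0, 0.35, 1.0], 0, 1],
    [[0, 0.55, 1.5], 0, 1],
    [[0, 0.8, 2.0], 0, 1],
    [[0, 1.05, 2.5], 0, 1],
    [[0, 1.3, 2.9], 0, 1],
    [[0, 1.5, 3.2], 0, 1]
  ]
}}

```text
clock: 8.13
tool_pos: [0.4362, -0.1678, 0.1425]
orientation: [179.9, -0.0, -1.0]
force: [0.4, -12.5, 5.4]
opening: 0.0002
gripper_force: 6.7
```

{"fn": "apply_moves", "kwargs": {
  "commands": [
    [[0, 0.1, 0.6], 0, 1],
    [[0, 0.4, 1.2], 0, 1],
    [[0, 0.8, 1.8], 0, 1],
    [[0, 1.2, 2.4], 0, 1],
    [[0, 1.7, 3.0], 0, 1],
    [[0, 2.1, 3.6], 0, 1],
    [[0, 2.6, 4.2], 0, 1],
    [[0, 3.1, 4.7], 0, 1]
  ]
}}

```text
clock: 8.8
tool_pos: [0.4355, -0.135, 0.1891]
orientation: [-180.0, 0.0, -1.0]
force: [0.3, -0.7, -0.2]
opening: 0.0007
gripper_force: 0.5
```

```bash
python3 look.py l4
```

```text
top_leaf_tab [{'at': [335.0, 160.6], 'score': 0.73}]
  err px, angle (np.float64(0.8364666894630748), np.float64(1.5))
top_leaf_face [{'at': [314.8, 208.9], 'score': 0.6}]
  err px, angle (np.float64(1.3176523766938486), np.float64(1.36))
```

View pics/l4.png

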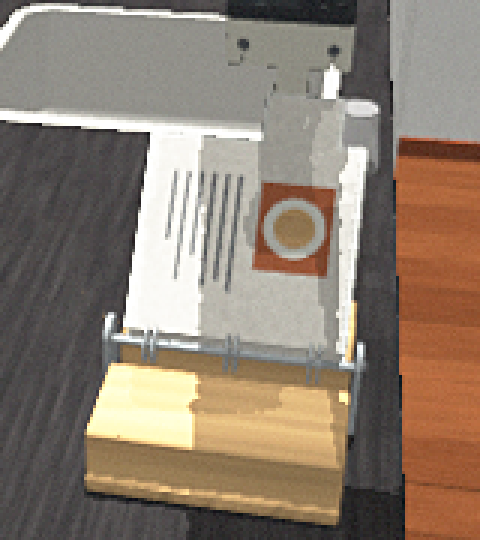

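```bash
python3 - <<'E'
from h import *
s=ctrl.snapshot("side");x,y,ps=.4544,.0074,-.0216
print(np.array(s["T"])[:3,3])
for h in np.arange(.3,1.7,.1):
    f=lambda xs,r,k:np.round(proj(s,[x+xs*np.cos(ps)-np.sin(ps)*(-r*np.cos(h)+k*np.sin(h)),y+np.sin(ps)*xs-r*np.cos(h)+k*np.sin(h),.055+r*np.sin(h)+k*np.cos(h)]),1)
    print(round(h,1),f(-.03,.185,.006),f(-.075,.15,.006),f(.075,.15,.006))
E
```

```text
[0.41323565 0.63766066 0.52581679]
0.3 [336.7 181.9] [355.7 194.7] [289.1 188.4]
0.4 [337.1 176.5] [356.2 190.4] [288.7 184.1]
0.5 [337.4 171.6] [356.8 186.6] [288.2 180.3]
0.6 [337.7 167.2] [357.3 183.2] [287.6 176.9]
0.7 [337.8 163.3] [357.8 180.3] [286.9 174. ]
0.8 [337.9 160.1] [358.2 178. ] [286.1 171.7]
0.9 [337.9 157.7] [358.6 176.4] [285.1 170. ]
1.0 [337.8 156. ] [358.9 175.5] [284.  168.9]
1.1 [337.5 155.2] [359.1 175.2] [282.8 168.6]
1.2 [337.2 155.3] [359.2 175.8] [281.5 169. ]
1.3 [336.8 156.5] [359.3 177.2] [280.1 170.2]
1.4 [336.2 158.7] [359.3 179.5] [278.6 172.3]
1.5 [335.5 162. ] [359.2 182.6] [277.  175.2]
1.6 [334.7 166.5] [359.  186.6] [275.3 178.9]
```

{"fn": "apply_moves", "kwargs": {
  "commands": [
    [[0, -0.5, 0], 0, 1],
    [[0, -0.5, -1.2], 0, 1],
    [[0, 0.0, -1.0], 0, 1],
    [[0, 0.4, -0.7], 0, 1],
    [[0, 0.8, -0.3], 0, 1],
    [[0, 1.2, 0.1], 0, 1],
    [[0, 1.7, 0.5], 0, 1],
    [[0, 2.2, 0.9], 0, 1],
    [[0, 2.7, 1.3], 0, 1]
  ]
}}

```text
clock: 9.75
tool_pos: [0.4359, -0.1081, 0.2024]
orientation: [-180.0, -0.1, -1.0]
force: [0.6, -1.0, -0.9]
opening: 0.0006
gripper_force: 0.6
```

{"fn": "apply_moves", "kwargs": {
  "commands": [
    [[0, 0.5, 0.3], 0, 1],
    [[0, 1.0, 0.6], 0, 1],
    [[0, 1.6, 0.9], 0, 1],
    [[0, 2.2, 1.2], 0, 1],
    [[0, 2.8, 1.5], 0, 1],
    [[0, 3.4, 1.7], 0, 1],
    [[0, 4.0, 1.9], 0, 1],
    [[0, 4.6, 2.1], 0, 1],
    [[0, 5.2, 2.2], 0, 1]
  ]
}}

```text
clock: 10.5
tool_pos: [0.4354, -0.0561, 0.2236]
orientation: [-180.0, 0.0, -1.0]
force: [0.5, -0.6, 1.8]
opening: 0.0003
gripper_force: 0.9
```

```bash
python3 look.py l5
```

```text
top_leaf_tab []
top_leaf_face [{'at': [312.3, 207.5], 'score': 0.57}]
  err px, angle (np.float64(4.127562568247082), np.float64(1.32))
```

View pics/l5.png

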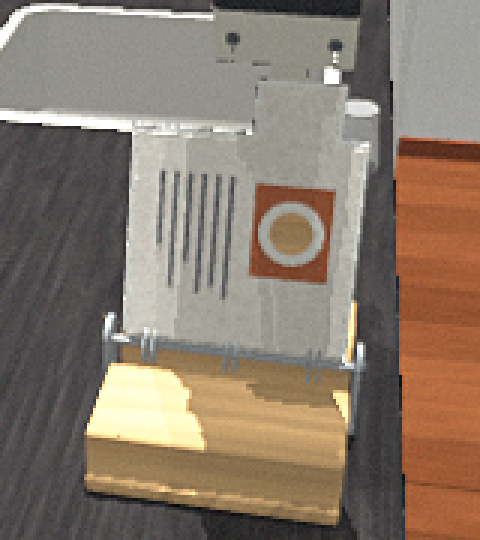

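The leaf is at about 1.35 rad: the far corner at (132,125) and the tab at (300,90) in the crop, with the fingers behind the tab. Pushing it past upright.

{"fn": "apply_moves", "kwargs": {
  "commands": [
    [[0, 0.7, 0], 0, 1],
    [[0, 1.4, 0], 0, 1],
    [[0, 2.1, 0], 0, 1],
    [[0, 2.8, 0], 0, 1],
    [[0, 3.6, 0], 0, 1],
    [[0, 4.4, 0], 0, 1],
    [[0, 5.2, -0.1], 0, 1],
    [[0, 6.0, -0.3], 0, 1],
    [[0, 6.8, -0.5], 0, 1],
    [[0, 7.6, -0.7], 0, 1],
    [[0, 8.4, -0.9], 0, 1],
    [[0, 9.2, -1.1], 0, 1]
  ]
}}

```text
clock: 11.65
tool_pos: [0.4357, 0.0362, 0.2123]
orientation: [180.0, 0.0, -1.0]
force: [-0.9, -1.0, -0.5]
opening: 0.0006
gripper_force: 0.5
```

```bash
python3 look.py l6; python3 -c "
from h import *
t=ctrl.snapshot('top')
for n in('top_leaf_tab','top_leaf_face','second_leaf'):print(n,ctrl.spot_point(t,n)[:1] if n!='second_leaf' else ctrl.search_frame(t,n)[:1])"
```

```text
top_leaf_tab [{'at': [332.1, 180.0], 'score': 0.69}]
  err px, angle (np.float64(0.5257612140587824), np.float64(1.84))
top_leaf_face [{'at': [310.6, 222.1], 'score': 0.94}]
  err px, angle (np.float64(2.7384445133827926), np.float64(1.9000000000000001))
top_leaf_tab [{'at': [239.9, 278.6], 'score': 0.42}]
top_leaf_face [{'at': [260.1, 260.5], 'score': 0.18}]
second_leaf [{'at': [295.7, 250.5], 'score': 0.88}]
```

{"fn": "apply_moves", "kwargs": {
  "commands": [
    [[0, 0.8, -0.4], 0, 1],
    [[0, 1.6, -0.8], 0, 1],
    [[0, 2.3, -1.3], 0, 1],
    [[0, 3.0, -1.8], 0, 1],
    [[0, 3.7, -2.3], 0, 1],
    [[0, 4.3, -2.9], 0, 1],
    [[0, 4.9, -3.6], 0, 1],
    [[0, 5.4, -4.2], 0, 1],
    [[0, 5.9, -4.9], 0, 1],
    [[0, 6.4, -5.6], 0, 1],
    [[0, 6.8, -6.3], 0, 1],
    [[0, 7.2, -7.1], 0, 1],
    [[0, 7.6, -7.8], 0, 1],
    [[0, 8.0, -8.6], 0, 1],
    [[0, 8.2, -9.2], 0, 1]
  ]
}}

```text
clock: 13.25
tool_pos: [0.4356, 0.1177, 0.1196]
orientation: [180.0, 0.0, -1.0]
force: [-0.7, 0.1, 1.8]
opening: 0.0005
gripper_force: 0.4
```

```bash
python3 look.py l7
```

```text
top_leaf_tab [{'at': [318.9, 278.1], 'score': 0.83}]
  err px, angle (np.float64(2.50260138885333), np.float64(2.7600000000000002))
top_leaf_face [{'at': [306.4, 259.4], 'score': 0.71}]
  err px, angle (np.float64(2.374726730125745), np.float64(2.8000000000000003))
```

Leaf near 2.78 rad. Pressing down to the stop (tip at about 0.054).

{"fn": "apply_moves", "kwargs": {
  "commands": [
    [[0, 0.1, -0.8], 0, 1],
    [[0, 0.2, -1.6], 0, 1],
    [[0, 0.2, -2.3], 0, 1],
    [[0, 0.2, -3.0], 0, 1],
    [[0, 0.2, -3.6], 0, 1],
    [[0, 0.2, -4.1], 0, 1],
    [[0, 0.2, -4.5], 0, 1],
    [[0, 0.2, -4.7], 0, 1],
    [[0, 0.2, -4.7], 0, 1]
  ]
}}

```text
clock: 14.15
tool_pos: [0.4354, 0.1191, 0.073]
orientation: [180.0, 0.0, -1.0]
force: [0.9, -0.5, -0.1]
opening: 0.0006
gripper_force: 0.0
```

{"fn": "apply_moves", "kwargs": {
  "commands": [
    [[0, 0, -0.15], 0, 1],
    [[0, 0, -0.3], 0, 1],
    [[0, 0, -0.3], 0, 1]
  ]
}}

```text
clock: 14.4
tool_pos: [0.4357, 0.1192, 0.0712]
orientation: [180.0, -0.0, -1.0]
force: [-3.2, -0.8, 8.2]
opening: 0.0001
gripper_force: 3.9
```

{"fn": "apply_moves", "kwargs": {
  "commands": [
    [[0, 0, -0.1], 0, 1],
    [[0, 0, -0.1], 0, 1]
  ]
}}

```text
clock: 14.57
tool_pos: [0.4358, 0.1193, 0.0709]
orientation: [180.0, -0.0, -1.0]
force: [-6.3, -0.1, 19.5]
opening: 0.0005
gripper_force: 9.6
```

{"fn": "apply_moves", "kwargs": {
  "commands": [
    [[0, 0, 1], 0, 1],
    [[0, 0, 4], 0, 1],
    [[0, 0, 8], 0, 1],
    [[0, 0, 12], 0, 1],
    [[0, 0, 16], 0, 1],
    [[8, 20, 18], 0, 1],
    [[8, 20, 18], 0, 1],
    [[8, 20, 18], 0, 1],
    [[8, 20, 18], 0, 1],
    [[8, 20, 18], 0, 1],
    [[8, 20, 18], 0, 1],
    [[5, 40, 18], 0, 1],
    [[5, 40, 18], 0, 1],
    [[5, 40, 18], 0, 1],
    [[5, 40, 18], 0, 1],
    [[5, 40, 18], 0, 1],
    [[5, 40, 18], 0, 1]
  ]
}}

```text
clock: 15.98
tool_pos: [0.484, 0.5248, 0.2476]
orientation: [180.0, 0.0, -0.8]
force: [-0.1, -1.0, -0.5]
opening: 0.0002
gripper_force: 0.0
```

```bash
python3 look.py l8; python3 - <<'E'
from h import *
o=ctrl.get_obs();print(o["tool_pos"],o["force"])
S={n:ctrl.snapshot(n) for n in("side","top")}
for t in("egg_timer","salt_shaker","shot_glass","garlic","top_leaf_tab"):
  for n in S:
    r=ctrl.spot_point(S[n],t);print(t,n,[(np.round(i["at"],1),round(i["score"],2)) for i in r[:1]])
a=S["side"]["img"][160:310,235:395];b=S["top"]["img"][195:335,200:350]
cv2.imwrite('pics/fin.png',np.hstack([cv2.resize(i,(400,375),interpolation=3) for i in(a,b)])[:,:,::-1])
E
```

```text
top_leaf_tab [{'at': [312.1, 317.8], 'score': 0.78}]
  err px, angle (np.float64(5.57849741407137), np.float64(3.16))
top_leaf_face [{'at': [304.9, 273.0], 'score': 0.85}]
  err px, angle (np.float64(2.9230278299387087), np.float64(3.16))
[0.48528823 0.519381   0.24876168] [ 0.08787975 -0.57523138  0.64038446]
egg_timer side []
egg_timer top [(array([228.4, 183.1]), 0.71)]
salt_shaker side []
salt_shaker top [(array([195.1, 192. ]), 0.53)]
shot_glass side [(array([352.8, 187.1]), 0.6)]
shot_glass top [(array([399.9, 237.1]), 0.76)]
garlic side []
garlic top [(array([262.8, 171.5]), 0.57)]
top_leaf_tab side [(array([314. , 319.4]), 0.77)]
top_leaf_tab top [(array([199.8, 300.5]), 0.79)]
```

View pics/fin.png

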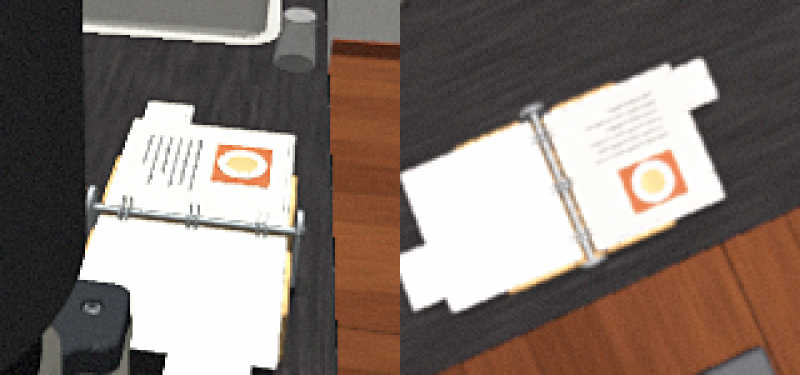

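The last picture shows the top leaf flat on the left with its tab at about (170,360) in the left crop and (425,285) in the right. The second leaf is still flat on the right and the hand is clear. Handing in.

```bash
python3 -c "
from plant import ctrl
print(ctrl.close_job())"
```

```text
the job is handed in; nothing more can be done
None
```

The top leaf is turned over and lies flat on the left side; the second leaf and the things around the stand look undisturbed, the hand is clear, and the job was handed in at about 16 s. One push early in the lift reached about 31 N before I eased off, and because the tool only points straight down, the first lift was by friction on the tab's outer edge.

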